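# Clear the rock and stack the slide boxes

### The job

A rock sample has been left on the lid of the largest slide box: first set it down in the shallow wooden specimen tray. Then stack the slide boxes on the largest one, where it stands, as one neat column: the medium box centred on the largest, the small box centred on the medium, lids up, with all long sides running the same way. Set things down rather than dropping them, and leave the other things on the table, and the shell in the tray, as they are.

Things in the scene. Friction and masses are not known exactly. Their poses are not given: they have to be found in the camera images.
- large_box: Largest of three closed grey plastic slide boxes with flat lids, dark lid seam and pale label: 130 (x, long) x 90 (y) x 38 mm high, about 0.9 kg, loose on the table. Origin: centre of the underside; z up. The rock lies on its lid at the start. It is the foot of the column.
- medium_box: Medium closed grey slide box, 100 (x, long) x 60 (y) x 30 mm high, about 0.25 kg, loose on the table. Origin: centre of the underside; z up.
- small_box: Small closed grey slide box, 74 (x, long) x 46 (y) x 28 mm high, about 0.12 kg, loose on the table. Origin: centre of the underside; z up.
- stone: Brown rock sample, a rounded block 60 (x, long) x 40 (y) x 30 mm with a smaller hump on top, 36 mm high in all, about 0.18 kg, lying on the lid of the largest box. Origin: centre of its flat underside; z up. The sides across y are flat from 6 to 24 mm above the underside.
- stone_mid (a point): Middle of the rock, 17 mm above its underside.
- tray: Shallow open tray of light wood, fixed to the table, 180 (x, long) x 130 (y) x 22 mm high outside, walls 6 mm and floor 6 mm thick. Origin: centre of its underside; z up. A shell lies at its -x end; the middle and the +x end are empty.
- shell: Bystander: cream spiral shell, 48 mm across, 32 mm high, in the -x end of the tray. Origin: centre of its underside.
- dish: Bystander: small open glass dish, 48 mm across, 13 mm high, on the table off one short end of the small box. Origin: centre of its underside.
- eraser: Bystander: dull pink eraser, 22 (x) x 42 (y) x 12 mm, on the table off one short end of the medium box. Origin: centre of its underside.
- lens: Bystander: black hand lens lying flat, 66 mm across, 10 mm high, its handle reaching to 115 mm along x. Origin: under the centre of the glass.
- jar: Bystander: clear jar with a white cap, 64 mm across, 85 mm high. Origin: centre of its underside.
- pot: Bystander: terracotta flower pot, 100 mm across the rim, 90 mm high. Origin: centre of its underside.
Mind the look-alikes: they are no part of the job. What is shaped like the stone but pink or yellow is not meant. Leave any blue or yellow look-alike of the large_box alone.

How it is judged:
By the outcome, as a careful person would: the job done as asked, in the order asked, and still so for the second after the job is handed in, with the robot touching nothing.
It also fails if it takes over 70 s, if anything falls off the work surface, if the arm or the gripper's body presses on something with over 40 N, if the wrist force passes 120 N, or if a joint passes its speed limit or range.

### The arm

A 7-joint arm with a two-finger parallel gripper is mounted at the origin on the work surface. World frame = base frame: x ahead of the robot, y to its left, z up, the work surface at z = 0. Lengths are in m, angles in rad, forces in N, time in s.
With the tool pointing down it reaches from about 0.4 to 0.9 m from the base axis. Payload 5.6 kg.
Tool frame: the origin (TCP) lies midway between the tips of the shut fingers; the grasp point (between the pads) lies 19 mm behind it (bot.grasp_offset is the distance from the TCP to the grasp point, in m); z points along the fingers, y is the line along which they close (so a half turn about z gives the same grasp; the last joint's range is limited). The gripper opens to 92 mm and grips with 3 to 60 N. Pads are 20 mm wide; open, the fingers measure 128 mm over their backs; the gripper's body (75 mm by 189 mm) begins 69 mm behind the grasp point.
Start: joints at [1.06, 0.468, -0.012, 1.603, 0.006, 1.071, -0.056], TCP at [0.293, -0.58, 0.215] pointing down, gripper open.
Joint ranges: [-2.53, 2.53], [-0.31, 2.02], [-1.57, 1.55], [0.28, 2.44], [-1.29, 4.43], [0.15, 1.84], [-2.92, 2.92]. Speed limits (rad/s): [2.57, 2.57, 3.14, 3.14, 3.14, 3.14, 3.14].

### API

Orientations are given as a rotation vector (axis times angle).
In Python, from rig import bot, cams, nets gives the robot as it stands.
- The arm moves only by the shell command python3 -m jog 'ROWS'. ROWS is JSON, a list that holds one entry, the list of rows, each a list of 7 numbers: the opening, from 0 (shut) to 1 (fully open), then the shift along the tool's x, y, z in mm, then the turn, a rotation vector about the tool's x, y, z in rad. In form: [[[claw, x, y, z, wx, wy, wz], ...]]. A call has exactly 5 rows; each row is the pose to reach, as a shift and turn from the pose commanded when the call began, along the tool's axes at that moment; what a row does not reach only later rows make up. A row lasts 1/8 s, in which the tool goes at most 62.5 mm and 10.7 degrees, less where a joint would pass 70% of its speed; a pose out of reach is approached as far as the arm can. A call with a gripper value outside its range is refused whole. The fingers move at their own pace and stop on an object; the grip force is fixed at half the most. Time passes only in rows, so rows that repeat a pose let the fingers close, or fill a call up. It gives the time, the measured TCP pose, the force, the opening and the grip force at its end, in the units of the state.
- bot.read_state(): the state, without advancing time (a new reading comes with each control period).
- cams.read_camera(name): name is "scene" or "side" or "wrist"; returns the picture (400x640x3 uint8, red, green, blue); there is no depth.
- cams.camera_info(name): a dict with "vertical_fov" (degrees; the focal length in pixels is half the picture's height over the tangent of half this angle, whatever the lens; pixels are square), "cx", "cy" (the principal point, pixels), "world_from_camera" (4x4, takes a point from camera to world coordinates). Camera axes: x right, y up, looking along -z (the intrinsics and any distortion apply to the point x, -y, -z); pixel columns grow to the right and rows downward; lengths in m; the calibration is good to about 2 mm. A picture is of the moment at which its call begins: read the wrist's pose just before it. camera_info takes no time and is no camera call; for the wrist camera it gives the pose at the moment of the call.
- bot.job_done(): hands the job in; it is judged then, once.
Trained networks look in the newest picture that a camera, given by its name, has taken for a name from the list of things; names that differ only in an ending like _2 or _b are one class to them, and where a whole thing is asked for, a point or a joint stands for the part that bears it (a point fixed in the world has none). Each returns a list of dicts, best first, with "confidence" (0 to 1); they miss things now and then, are a little off and sometimes report something else, mostly with a low value. They report only what shows in the picture. A call takes as long as a camera call. They do not tell look-alikes from the thing itself.
- nets.regions_of(thing, camera): "pixels" (400x640 bool, what is visible of it) and "extent" ([centre column, centre row, width, height] in pixels, round what is visible of it).
- nets.pinpoint(thing, camera): "point" ([column, row] in pixels: a listed point, or the origin of a listed thing).
The state is a dict: "t": time; "joint_pos": joint angles; "joint_vel": joint speeds; "joint_efforts": joint torques, N m; "tcp_pos": TCP position; "eef_rot": TCP orientation; "ft_force": force on the tool from outside, world axes, zero at the start; "moment": the same for the moment, N m; "opening": finger opening in m; "gripper_force": force on a finger pad.
Only numpy, scipy, OpenCV 4.12 (cv2) and the standard library are available. Lean on these libraries where they do the work, as an engineer would, in place of code of your own. Each camera call takes 0.05 s, during which the arm holds its last target. There are 200 camera calls.

## Working session

There is one attempt and no reset: what is moved stays moved. The work goes in short steps, Python scripts to look and compute and a shell command to move; the robot and the scene stay as the last step left them, time stands still between calls to the robot, and variables do not carry over. Pictures are saved under pics/ and viewed, at most 10 in all, crops included, and the job is handed in when it is done.

```bash
ls; mkdir -p pics
python3 - <<'E'
from rig import bot,cams,nets
import cv2,numpy as np
for n in("scene","side"):
    im=cams.read_camera(n); cv2.imwrite(f"pics/{n}0.png",im[:,:,::-1])
    i=cams.camera_info(n); print(n,{k:(np.round(v,3).tolist() if k=="world_from_camera" else v) for k,v in i.items()})
s=bot.read_state(); print(s['t'],s['tcp_pos'],s['eef_rot'],s['opening'])
E
```

```text
pics
scene {'vertical_fov': 56.58706569070345, 'cx': 313.4515629067537, 'cy': 204.0714708761309, 'world_from_camera': [[0.662, -0.477, 0.578, 1.116], [0.75, 0.431, -0.502, -0.555], [-0.01, 0.766, 0.643, 0.733], [0.0, 0.0, 0.0, 1.0]]}
side {'vertical_fov': 45.16416388756251, 'cx': 312.7630459281077, 'cy': 200.25555441379507, 'world_from_camera': [[-0.655, 0.513, -0.555, -0.219], [-0.755, -0.427, 0.497, 0.632], [0.018, 0.745, 0.667, 0.987], [0.0, 0.0, 0.0, 1.0]]}
0.1 [ 0.29281624 -0.57974364  0.213739  ] [-3.05462897e+00 -7.27672335e-01  7.30683548e-04] 0.09181180629767455
```

View pics/scene0.png

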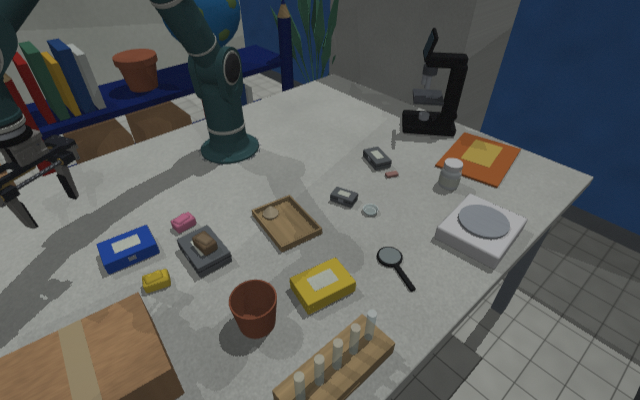

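View pics/side0.png

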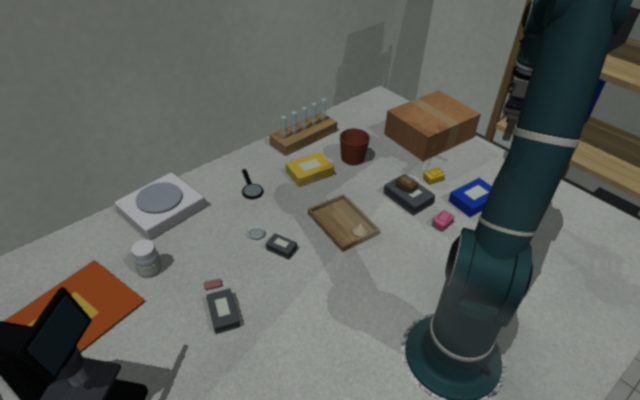

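Scene picture: the grey large box is at (204,250) with the brown rock on it at (204,242). Its look-alikes are the blue box (128,248) and the yellow box (323,285). The rock's look-alikes are pink (183,222) and yellow (156,280). The only grey box carrying a brown rock fits the description. The medium box is at (377,157) with the eraser beside it, the small box at (344,196) with the dish beside it, and the tray at (286,222). Next I'll fit poses in both cameras and confirm them in one crop.

```bash
cat > h.py <<'E'
from rig import bot,cams,nets
import cv2,numpy as np
from scipy.optimize import minimize
from scipy.spatial.transform import Rotation as R
SZ=dict(large_box=(.13,.09,.038),medium_box=(.1,.06,.03),small_box=(.074,.046,.028),stone=(.06,.04,.033),tray=(.18,.13,.022))
def cam(n):
    i=cams.camera_info(n); f=200/np.tan(np.radians(i['vertical_fov'])/2); return f,i['cx'],i['cy'],np.array(i['world_from_camera'])
def proj(c,P):
    f,cx,cy,T=c; p=(np.atleast_2d(P)-T[:3,3])@T[:3,:3]; return np.c_[cx-f*p[:,0]/p[:,2],cy+f*p[:,1]/p[:,2]]
def ray(c,uv,z):
    f,cx,cy,T=c; d=T[:3,:3]@np.array([(uv[0]-cx)/f,-(uv[1]-cy)/f,-1]); o=T[:3,3]; return o+d*(z-o[2])/d[2]
def corners(n,q,z0):
    L,W,H=SZ[n]; c,s=np.cos(q[2]),np.sin(q[2])
    return np.array([[q[0]+c*a*L/2-s*b*W/2,q[1]+s*a*L/2+c*b*W/2,z0+h*H] for h in(0,1) for a,b in((-1,-1),(1,-1),(1,1),(-1,1))])
def hull(p): return cv2.convexHull(np.float32(p))
def fit(n,masks,z0,q0):
    # masks: list of (cam, bool mask); silhouette match of convex hulls, areas as fractions
    hs=[]
    for c,m in masks:
        k,l,st,_=cv2.connectedComponentsWithStats(m.astype(np.uint8)); m=l==1+np.argmax(st[1:,4])
        v,u=np.nonzero(m); hs.append((c,hull(np.r_[np.c_[u-.5,v-.5],np.c_[u+.5,v+.5],np.c_[u-.5,v+.5],np.c_[u+.5,v-.5]])))
    def cost(q):
        t=0
        for c,h in hs:
            g=hull(proj(c,corners(n,q,z0))); a,b=cv2.contourArea(h),cv2.contourArea(g)
            t+=(a+b-2*cv2.intersectConvexConvex(h,g)[0])/b
        return t/len(hs)
    best=None
    for y in np.arange(0,np.pi,np.pi/8):
        S=np.array([[q0[0],q0[1],y]]*4)+np.vstack([np.zeros(3),np.diag([.02,.02,.3])])
        r=minimize(cost,S[0],method='Nelder-Mead',options=dict(initial_simplex=S,xatol=1e-5,fatol=1e-6,maxiter=600))
        if best is None or r.fun<best.fun: best=r
    q=best.x.copy(); q[2]=(q[2]+np.pi/2)%np.pi-np.pi/2; return q,best.fun
E
cat > m.py <<'E'
from h import *
z0=dict(large_box=0,medium_box=0,small_box=0,stone=.038,tray=0)
ims={};C={};M={n:[] for n in z0}
near=dict(scene=dict(large_box=(204,250),medium_box=(377,157),small_box=(344,196),stone=(204,242),tray=(286,222)),
 side=dict(large_box=(409,195),medium_box=(223,310),small_box=(281,245),stone=(407,183),tray=(343,221)))
for c in("scene","side"):
    ims[c]=cams.read_camera(c).copy(); C[c]=cam(c)
    for n in z0:
        for r in nets.regions_of(n,c):
            if np.hypot(*(np.array(r['extent'][:2])-near[c][n]))<20: M[n].append((c,r['pixels'])); break
        else: print("missed",n,c)
for n in z0:
    if not M[n]: continue
    q0=ray(C[M[n][0][0]],near[M[n][0][0]][n],z0[n]+.02)
    out=[fit(n,[(C[c],m)],z0[n],q0) for c,m in M[n]]; q,f=fit(n,[(C[c],m) for c,m in M[n]],z0[n],q0)
    print(n,q.round(4),round(f,3),'|',[(M[n][k][0],o[0].round(4).tolist(),round(o[1],3)) for k,o in enumerate(out)])
    for c in ims: cv2.polylines(ims[c],[np.int32(proj(C[c],corners(n,q,z0[n]))*16+8).reshape(2,4,2)[i] for i in(0,1)],True,(255,0,0),1,cv2.LINE_AA,4)
a=ims['scene'][130:290,100:420]; b=ims['side'][150:340,180:480]
a=cv2.resize(a,(700,350),interpolation=2);b=cv2.resize(b,(400,253),interpolation=2)
cv2.imwrite("pics/fit.png",np.vstack([a,np.hstack([b[:240],np.zeros((240,300,3),np.uint8)])])[:,:,::-1])
E
python3 m.py
```

```text
large_box [ 0.4201 -0.3343 -0.0549] 0.08 | [('scene', [0.4211, -0.3355, -0.0559], np.float64(0.048)), ('side', [0.4201, -0.333, -0.053], np.float64(0.104))]
medium_box [ 0.4301  0.3348 -0.3803] 0.066 | [('scene', [0.431, 0.3358, -0.4423], np.float64(0.058)), ('side', [0.4291, 0.3348, -0.3601], np.float64(0.047))]
small_box [0.5052 0.0974 0.2887] 0.058 | [('scene', [0.5057, 0.0971, 0.3089], np.float64(0.039)), ('side', [0.5047, 0.0976, 0.2825], np.float64(0.073))]
stone [ 0.4348 -0.3326  0.0006] 0.145 | [('scene', [0.435, -0.3326, -0.0008], np.float64(0.09)), ('side', [0.4324, -0.3302, 0.4047], np.float64(0.175))]
tray [ 0.4705 -0.1031 -0.1611] 0.051 | [('scene', [0.4727, -0.1047, -0.1479], np.float64(0.038)), ('side', [0.4683, -0.1013, -0.1671], np.float64(0.056))]
```

View pics/fit.png

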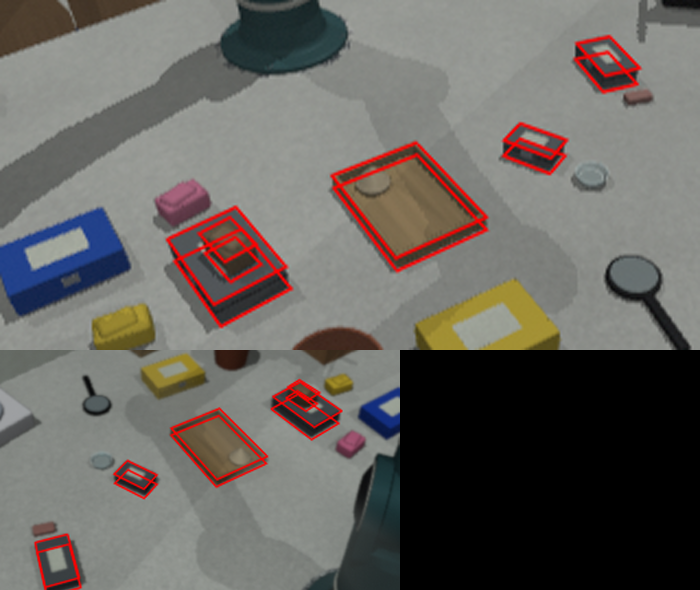

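The crop confirms it: the brown rock is on the grey box, the pink, yellow and blue look-alikes are separate, and the overlays match in both views. Next: the move over the rock.

```bash
cat >> h.py <<'E'
def go(x,y,z,yaw):
    # shift (mm) and turn in tool axes from the present pose to TCP (x,y,z), tool down, tool x at yaw (mod pi)
    s=bot.read_state(); A=R.from_rotvec(s['eef_rot']); d=A.inv().apply(np.array([x,y,z])-s['tcp_pos'])*1000
    c=[(A.inv()*R.from_euler('z',yaw+k*np.pi)*R.from_euler('x',np.pi)).as_rotvec() for k in(0,1)]
    w=min(c,key=np.linalg.norm); print('shift',d.round(1),'turn',w.round(4),'j7',s['joint_pos'][6].round(2))
def where():
    s=bot.read_state(); X=R.from_rotvec(s['eef_rot']).apply([1,0,0]); print('t',round(s['t'],2),'tcp',s['tcp_pos'].round(4),'yaw',np.arctan2(X[1],X[0]).round(4),'open',round(s['opening'],4),'F',np.round(s['ft_force'],1),'grip',np.round(s['gripper_force'],1))
E
python3 - <<'E'
from h import *
where(); go(.425,-.335,.26,-.03)
T=cam("wrist"); s=bot.read_state(); A=R.from_rotvec(s['eef_rot']).as_matrix()
print(T[:3],(A.T@(T[3][:3,3]-s['tcp_pos'])).round(3),(A.T@T[3][:3,:3]).round(2))
E
```

```text
t 0.7 tcp [ 0.2931 -0.5802  0.2146] yaw 0.4677 open 0.0919 F [0.2 1.1 0.2] grip 0.0
shift [ 228.3 -159.4  -45.4] turn [1.000e-04 0.000e+00 4.977e-01] j7 -0.06
(np.float64(295.6667711851462), 317.77591000836287, 202.2386104983202) [ 0.08 -0.   -0.17] [[ 0.    0.96  0.29]
 [ 1.   -0.   -0.  ]
 [-0.    0.29 -0.96]]
```

```bash
python3 -m jog '[[[1,55,-38,-11,0,0,0.12],[1,110,-77,-22,0,0,0.25],[1,165,-116,-33,0,0,0.37],[1,215,-150,-43,0,0,0.46],[1,228,-159,-45,0,0,0.5]]]'
python3 - <<'E'
from h import *
where()
c=cam("wrist"); im=cams.read_camera("wrist").copy()
for n,z in(("stone",.038),("large_box",0)):
    for r in nets.regions_of(n,"wrist")[:3]:
        g=ray(c,r['extent'][:2],z+.015)
        print(n,round(float(r['confidence']),2),np.round(r['extent']),g.round(3))
        if np.hypot(*(g[:2]-[.43,-.333]))<.03:
            q,f=fit(n,[(c,r['pixels'])],z,g); print(' fit',q.round(4),round(f,3))
            for p in np.int32(proj(c,corners(n,q,z))).reshape(2,4,2): cv2.polylines(im,[p],True,(255,0,0),1)
cv2.imwrite("pics/w1.png",im[:,:,::-1])
E
```

```text
t: 1.32
tcp_pos: [0.427, -0.3321, 0.2606]
eef_rot: [3.141, -0.046, 0.003]
ft_force: [-0.0, -0.2, -0.1]
opening: 0.0918
gripper_force: 0.0
t 1.32 tcp [ 0.427  -0.3321  0.2606] yaw -0.0294 open 0.0918 F [-0.  -0.2 -0.1] grip 0.0
stone 0.71 [316. 265.  38.  32.] [ 0.301 -0.327  0.053]
stone 0.67 [318. 175.  34.  51.] [ 0.431 -0.332  0.053]
 fit [ 0.4326 -0.333   0.0535] 0.056
large_box 0.77 [322. 178.  67.  98.] [ 0.419 -0.338  0.015]
 fit [ 0.4197 -0.3351 -0.0549] 0.017
large_box 0.76 [421. 262.  99.  67.] [ 0.28  -0.489  0.015]
```

View pics/w1.png

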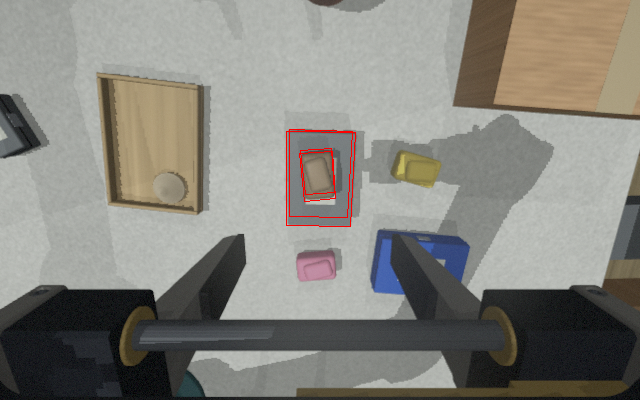

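The wrist picture shows the rock at (318,175) on the grey box, turned slightly relative to it. The box fit is good. I'll get the rock's yaw from its brown mask.

```bash
cat > st.py <<'E'
from h import *
def stone(zt):
    c=cam("wrist"); im=cams.read_camera("wrist"); hsv=cv2.cvtColor(im,cv2.COLOR_RGB2HSV)
    p=proj(c,[.4325,-.333,.06])[0]
    m=(hsv[:,:,1]>60)&(hsv[:,:,0]<25); k,l,st,ce=cv2.connectedComponentsWithStats(m.astype(np.uint8))
    i=1+np.argmin(np.hypot(*(ce[1:]-p).T)+1000*(st[1:,4]<100)); print(st[i])
    v,u=np.nonzero(l==i); P=np.array([ray(c,a,zt)[:2] for a in zip(u,v)])
    e,V=np.linalg.eigh(np.cov(P.T)); r=cv2.minAreaRect(np.float32(P*1000))
    print('pca',P.mean(0).round(4),np.arctan(V[1,1]/V[0,1]).round(3),'ext',(np.sqrt(e)*np.sqrt(12)).round(4),'rect',np.round(r[0],1),np.round(r[1],1),round(r[2],1)); return im
E
python3 - <<'E'
from st import *
stone(.058); go(.425,-.333,.17,.22)
E
```

```text
[   95    71   107   143 12370]
pca [ 0.4806 -0.1275] -0.231 ext [0.1251 0.1592] rect [ 471.9 -128. ] [123.6 162.4] 81.6
shift [ 0.1 -2.7 89.8] turn [ 0.0008 -0.     -0.2511] j7 -1.0
```

```bash
python3 -m jog '[[[0.75,0,-1,30,0,0,-0.1],[0.75,0,-3,60,0,0,-0.2],[0.75,0,-3,85,0,0,-0.25],[0.75,0,-3,90,0,0,-0.25],[0.75,0,-3,90,0,0,-0.25]]]'
cat > st.py <<'E'
from h import *
def stone(zt):
    where(); c=cam("wrist"); im=cams.read_camera("wrist").copy()
    for r in nets.regions_of("stone","wrist"):
        v,u=np.nonzero(r['pixels']); P=np.array([ray(c,a,zt)[:2] for a in zip(u,v)])
        if np.hypot(*(P.mean(0)-[.432,-.333]))>.03: continue
        e,V=np.linalg.eigh(np.cov(P.T)); q=cv2.minAreaRect(np.float32(P*1000))
        print('pca',P.mean(0).round(4),np.arctan(V[1,1]/V[0,1]).round(3),'ext',(np.sqrt(e)*np.sqrt(12)).round(4),'rect',np.round(q[0],1),np.round(q[1],1),round(q[2],1))
        cs,_=cv2.findContours(r['pixels'].astype(np.uint8),0,1); cv2.drawContours(im,cs,-1,(0,255,0),1)
    for r in nets.pinpoint("stone_mid","wrist")[:3]: print('mid',np.round(r['point']),ray(c,r['point'],.055).round(4),round(float(r['confidence']),2))
    return im
E
python3 - <<'E'
from st import *
cv2.imwrite("pics/w2.png",stone(.058)[:,:,::-1])
E
```

```text
t: 2.15
tcp_pos: [0.4245, -0.3336, 0.1697]
eef_rot: [3.123, 0.337, -0.001]
ft_force: [0.7, 0.5, 0.8]
opening: 0.0691
gripper_force: 0.0
t 2.15 tcp [ 0.4245 -0.3336  0.1697] yaw 0.2152 open 0.0691 F [0.7 0.5 0.8] grip 0.0
pca [ 0.4325 -0.3327] 0.05 ext [0.04   0.0625] rect [ 431.6 -333.1] [64.4 41.4] 3.1
mid [285. 292.] [ 0.3097 -0.3222  0.055 ] 0.96
mid [432. 210.] [ 0.4362 -0.4501  0.055 ] 0.9
mid [324. 187.] [ 0.4363 -0.3378  0.055 ] 0.65
```

View pics/w2.png

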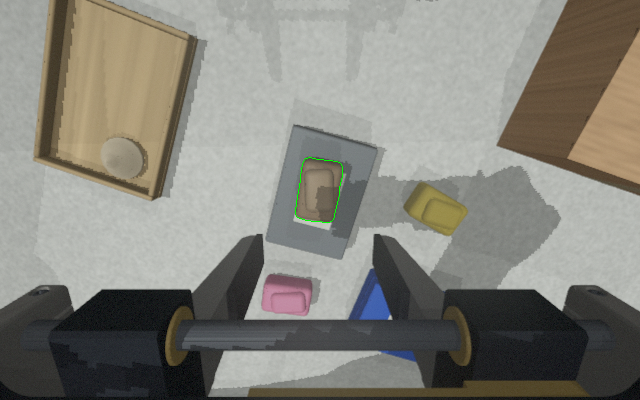

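The rock at (320,190) measures 62×40 mm, centre (0.432, -0.333), yaw about 0.06. I'll grasp it there.

Run:
```python
from h import *
go(.432,-.333,.080,.06); go(.432,-.333,.0425,.06)
```

```text
shift [ 6.4  1.  90.7] turn [ 0.0015 -0.0014  0.1568] j7 -0.78
shift [  6.3   0.9 128.2] turn [ 0.0015 -0.0014  0.1568] j7 -0.78
```

```bash
python3 -m jog '[[[0.75,3,0,30,0,0,0.08],[0.75,6,1,60,0,0,0.157],[0.75,6,1,90,0,0,0.157],[0.75,6,1,115,0,0,0.157],[0.75,6,1,128,0,0,0.157]]]' && python3 -m jog '[[[0.75,0,0,0,0,0,0],[0,0,0,0,0,0,0],[0,0,0,0,0,0,0],[0,0,0,0,0,0,0],[0,0,0,0,0,0,0]]]'; python3 -c "from h import *; where()"
```

```text
t: 2.92
tcp_pos: [0.4311, -0.3322, 0.0411]
eef_rot: [-3.14, -0.095, 0.0]
ft_force: [0.1, -0.7, 0.7]
opening: 0.0689
gripper_force: 0.0
t: 3.55
tcp_pos: [0.4314, -0.3325, 0.0422]
eef_rot: [3.139, 0.095, 0.001]
ft_force: [-0.3, -0.7, 4.4]
opening: 0.0399
gripper_force: 30.0
t 3.55 tcp [ 0.4314 -0.3325  0.0422] yaw 0.0606 open 0.0399 F [-0.3 -0.7  4.4] grip 30.0
```

```bash
python3 -m jog '[[[0,0,0,-15,0,0,0],[0,0,0,-40,0,0,0],[0,0,0,-75,0,0,0],[0,0,0,-100,0,0,0],[0,0,0,-100,0,0,0]]]'; python3 -c "
from h import *; where(); go(.505,-.1087,.142,-.16)"
```

```text
t: 4.18
tcp_pos: [0.4322, -0.333, 0.1439]
eef_rot: [3.137, 0.095, 0.006]
ft_force: [0.4, -0.1, -1.4]
opening: 0.0394
gripper_force: 30.0
t 4.17 tcp [ 0.4322 -0.333   0.1439] yaw 0.0607 open 0.0394 F [ 0.4 -0.1 -1.4] grip 30.0
shift [  86.2 -219.5    1.6] turn [ 0.0025 -0.004   0.2207] j7 -0.93
```

```bash
python3 -m jog '[[[0,20,-50,0,0,0,0.05],[0,40,-102,0,0,0,0.11],[0,60,-153,0,0,0,0.16],[0,78,-199,0,0,0,0.2],[0,86,-219,0,0,0,0.22]]]' && python3 -m jog '[[[0,0,0,0,0,0,0],[0,0,0,40,0,0,0],[0,0,0,80,0,0,0],[0,0,0,105,0,0,0],[0,0,0,120,0,0,0]]]'; python3 -c "
from h import *; where(); go(.505,-.1087,.0105,-.16)"
```

```text
t: 4.8
tcp_pos: [0.5034, -0.1047, 0.1404]
eef_rot: [-3.131, 0.244, 0.003]
ft_force: [-1.3, -0.6, -0.5]
opening: 0.0398
gripper_force: 30.0
t: 5.42
tcp_pos: [0.502, -0.11, 0.0198]
eef_rot: [3.131, -0.253, -0.005]
ft_force: [-0.7, -0.3, -1.6]
opening: 0.0395
gripper_force: 30.0
t 5.42 tcp [ 0.502  -0.11    0.0198] yaw -0.1612 open 0.0395 F [-0.7 -0.3 -1.6] grip 30.0
shift [ 2.8 -1.8  9.3] turn [ 0.0008  0.0028 -0.0012] j7 -1.64
```

```bash
python3 -m jog '[[[0,0,0,4,0,0,0],[0,0,0,7,0,0,0],[0,0,0,9,0,0,0],[0,0,0,10,0,0,0],[0,0,0,10,0,0,0]]]'; python3 -c "
from h import *; where()"
```

```text
t: 6.05
tcp_pos: [0.5038, -0.1084, 0.0119]
eef_rot: [3.132, -0.25, 0.001]
ft_force: [1.0, -1.1, -2.5]
opening: 0.0398
gripper_force: 30.0
t 6.05 tcp [ 0.5038 -0.1084  0.0119] yaw -0.1592 open 0.0398 F [ 1.  -1.1 -2.5] grip 30.0
```

```bash
python3 -m jog '[[[0,0,0,0.5,0,0,0],[0,0,0,1,0,0,0],[0,0,0,1.5,0,0,0],[0,0,0,1.5,0,0,0],[0,0,0,1.5,0,0,0]]]'; python3 -c "
from h import *; where()"
```

```text
t: 6.68
tcp_pos: [0.5036, -0.1083, 0.0102]
eef_rot: [3.132, -0.25, 0.0]
ft_force: [-1.5, 0.2, 2.4]
opening: 0.0399
gripper_force: 30.0
t 6.67 tcp [ 0.5036 -0.1083  0.0102] yaw -0.1593 open 0.0399 F [-1.5  0.2  2.4] grip 30.0
```

Force went from -2.5 to +2.4 N, so the rock is touching the tray floor. Release and lift.

```bash
python3 -m jog '[[[0.63,0,0,0,0,0,0],[0.63,0,0,0,0,0,0],[0.63,0,0,0,0,0,0],[0.63,0,0,0,0,0,0],[0.63,0,0,-5,0,0,0]]]' && python3 -m jog '[[[0.63,0,0,-30,0,0,0],[0.63,0,0,-80,0,0,0],[0.63,0,0,-140,0,0,0],[0.63,0,0,-180,0,0,0],[0.63,0,0,-180,0,0,0]]]'; python3 -c "
from h import *; where(); go(.43,.335,.19,-.39)"
```

```text
t: 7.3
tcp_pos: [0.5033, -0.1083, 0.0149]
eef_rot: [-3.132, 0.25, 0.001]
ft_force: [-0.2, -0.4, -0.0]
opening: 0.0579
gripper_force: 0.0
t: 7.92
tcp_pos: [0.5058, -0.1087, 0.1988]
eef_rot: [3.131, -0.25, 0.012]
ft_force: [0.3, 0.4, -0.4]
opening: 0.0579
gripper_force: 0.0
t 7.92 tcp [ 0.5058 -0.1087  0.1988] yaw -0.1594 open 0.0579 F [ 0.3  0.4 -0.4] grip 0.0
shift [-145.3 -426.1    7.6] turn [-0.0006 -0.0076  0.2306] j7 -1.61
```

```bash
python3 -m jog '[[[1,-18,-52,1,0,0,0],[1,-36,-104,2,0,0,0],[1,-54,-156,3,0,0,0],[1,-72,-208,4,0,0,0],[1,-90,-260,5,0,0,0]]]' && python3 -m jog '[[[1,-18,-50,1,0,0,0.05],[1,-36,-100,2,0,0,0.11],[1,-50,-145,2,0,0,0.16],[1,-55,-166,3,0,0,0.21],[1,-55,-166,3,0,0,0.23]]]'
python3 - <<'E'
from h import *
where(); print(bot.read_state()['joint_pos'].round(2))
n="medium_box"; c=cam("wrist"); im=cams.read_camera("wrist").copy()
for r in nets.regions_of(n,"wrist")[:3]:
    g=ray(c,r['extent'][:2],.015); q,f=fit(n,[(c,r['pixels'])],0,g); print(round(float(r['confidence']),2),np.round(r['extent']),q.round(4),round(f,3))
    for p in np.int32(proj(c,corners(n,q,0))).reshape(2,4,2): cv2.polylines(im,[p],True,(255,0,0),1)
cv2.imwrite("pics/w3.png",im[:,:,::-1])
E
```

```text
t: 8.55
tcp_pos: [0.4548, 0.164, 0.1891]
eef_rot: [3.131, -0.25, -0.002]
ft_force: [0.7, -0.4, 0.1]
opening: 0.0919
gripper_force: 0.0
t: 9.18
tcp_pos: [0.4266, 0.3363, 0.1857]
eef_rot: [3.082, -0.603, -0.003]
ft_force: [0.5, -0.7, -0.4]
opening: 0.092
gripper_force: 0.0
t 9.18 tcp [0.4266 0.3363 0.1857] yaw -0.3865 open 0.092 F [ 0.5 -0.7 -0.4] grip 0.0
[-0.48  0.35 -0.3   1.88  0.12  0.94 -2.8 ]
0.86 [318. 182.  53.  85.] [ 0.4287  0.3343 -0.3663] 0.014
```

View pics/w3.png

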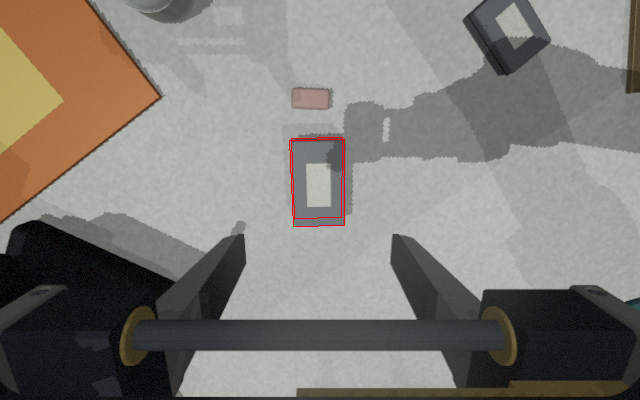

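The medium box is at (318,182) with a good fit (residual 0.014), and the eraser at (311,98) is clear of the fingers. The dark microscope at lower left needs a clearance check.

Run:
```python
from h import *
c=cam("scene")
for p in[(403,133),(455,133),(405,112),(457,112),(427,97)]: print('base',p,ray(c,p,0).round(3),ray(c,p,.03).round(3))
w=cam("wrist")
for p in[(180,250),(20,225),(238,226)]: print(p,ray(w,p,0).round(3),ray(w,p,.03).round(3))
s=bot.read_state(); A=R.from_rotvec(s['eef_rot']); print(A.apply([0,.095,0])+[.4287,.3343,0],A.apply([.0375,.095,0])+[.4287,.3343,0])
go(.4287,.3343,.08,-.3663); go(.4287,.3343,.004,-.3663)
```

```text
base (403, 133) [0.366 0.568 0.   ] [0.397 0.522 0.03 ]
base (455, 133) [0.504 0.719 0.   ] [0.529 0.666 0.03 ]
base (405, 112) [0.258 0.72  0.   ] [0.293 0.668 0.03 ]
base (457, 112) [0.409 0.885 0.   ] [0.438 0.826 0.03 ]
base (427, 97) [0.231 0.918 0.   ] [0.267 0.858 0.03 ]
(180, 250) [0.411 0.536 0.   ] [0.419 0.516 0.03 ]
(20, 225) [0.52  0.708 0.   ] [0.518 0.674 0.03 ]
(238, 226) [0.412 0.45  0.   ] [0.42  0.437 0.03 ]
[3.92613245e-01 2.46421101e-01 2.12717462e-04] [4.27302349e-01 2.32176253e-01 1.92159292e-04]
shift [  0.7  -1.  106.1] turn [ 0.0022  0.0006 -0.0233] j7 -2.79
shift [  0.8  -1.2 182.1] turn [ 0.0022  0.0006 -0.0233] j7 -2.79
```

```bash
python3 -m jog '[[[1,1,-1,45,0,0,-0.023],[1,1,-1,90,0,0,-0.023],[1,1,-1,130,0,0,-0.023],[1,1,-1,165,0,0,-0.023],[1,1,-1,181,0,0,-0.023]]]' && python3 -m jog '[[[1,0,0,0,0,0,0],[0,0,0,0,0,0,0],[0,0,0,0,0,0,0],[0,0,0,0,0,0,0],[0,0,0,0,0,0,0]]]'; python3 -c "
from h import *; where()"
```

```text
t: 9.9
tcp_pos: [0.429, 0.3332, 0.0043]
eef_rot: [3.085, -0.574, -0.003]
ft_force: [0.3, -0.4, -0.2]
opening: 0.0916
gripper_force: 0.0
t: 10.52
tcp_pos: [0.4294, 0.3354, 0.0067]
eef_rot: [3.088, -0.572, 0.0]
ft_force: [-1.8, -3.2, 5.8]
opening: 0.06
gripper_force: 30.0
t 10.53 tcp [0.4294 0.3354 0.0067] yaw -0.3665 open 0.06 F [-1.8 -3.2  5.8] grip 30.0
```

```bash
python3 -m jog '[[[0,0,0,-15,0,0,0],[0,0,0,-50,0,0,0],[0,0,0,-100,0,0,0],[0,0,0,-145,0,0,0],[0,0,0,-150,0,0,0]]]'; python3 -c "
from h import *; where(); go(.49,.06,.155,-.366); go(.42,-.335,.155,-.055)"
```

```text
t: 11.15
tcp_pos: [0.4308, 0.3374, 0.1598]
eef_rot: [-3.084, 0.571, -0.007]
ft_force: [-0.2, 0.0, -3.6]
opening: 0.0598
gripper_force: 30.0
t 11.15 tcp [0.4308 0.3374 0.1598] yaw -0.3661 open 0.0598 F [-0.2  0.  -3.6] grip 30.0
shift [154.5 237.9   3.9] turn [-0.0062 -0.0037 -0.0001] j7 -2.78
shift [230.6 631.8   1.7] turn [-0.0055 -0.0046 -0.3111] j7 -2.78
```

```bash
python3 -m jog '[[[0,31,48,0,0,0,0],[0,62,95,0,0,0,0],[0,93,143,0,0,0,0],[0,124,190,0,0,0,0],[0,154,238,0,0,0,0]]]'; python3 -m jog '[[[0,14,58,0,0,0,0],[0,28,116,0,0,0,0],[0,42,174,0,0,0,0],[0,56,232,0,0,0,-0.1],[0,64,265,0,0,0,-0.2]]]';  python3 -c "
from h import *; where(); go(.42,-.335,.155,-.055)"
```

```text
t: 11.78
tcp_pos: [0.487, 0.0566, 0.1548]
eef_rot: [3.089, -0.571, -0.003]
ft_force: [0.4, 0.6, -2.1]
opening: 0.0597
gripper_force: 30.0
t: 12.4
tcp_pos: [0.4506, -0.2148, 0.1547]
eef_rot: [3.131, -0.261, -0.004]
ft_force: [0.6, 0.8, -4.0]
opening: 0.0598
gripper_force: 30.0
t 12.4 tcp [ 0.4506 -0.2148  0.1547] yaw -0.1666 open 0.0598 F [ 0.6  0.8 -4. ] grip 30.0
shift [-10.2 123.6  -0.2] turn [ 0.0003  0.0026 -0.1116] j7 -1.39
```

```bash
cat > lb.py <<'E'
from h import *
def look(n,z0,guess,cs=("scene","side","wrist"),tol=.03):
    ms=[]
    for k in cs:
        c=cam(k); cams.read_camera(k); 
        for r in nets.regions_of(n,k):
            g=ray(c,r['extent'][:2],z0+SZ[n][2]/2)
            if np.hypot(*(g[:2]-guess))<tol:
                q,f=fit(n,[(c,r['pixels'])],z0,g); print(n,k,round(float(r['confidence']),2),np.round(r['extent']),q.round(4),round(f,3)); ms.append((c,r['pixels'])); break
        else: print(n,k,'none')
    return ms
E
python3 - <<'E'
from lb import *
look("large_box",0,(.42,-.335)); s=bot.read_state(); look("medium_box",s['tcp_pos'][2]-.0055,s['tcp_pos'][:2]); where()
cv2.imwrite("pics/w4.png",cams.read_camera("wrist")[:,:,::-1])
E
```

```text
large_box scene 0.72 [201. 253.  55.  51.] [ 0.421  -0.3365 -0.0505] 0.049
large_box side 0.92 [408. 194.  53.  42.] [ 0.4203 -0.334  -0.0567] 0.049
large_box wrist 0.98 [440. 200.  99. 130.] [ 0.4201 -0.3357 -0.0599] 0.025
medium_box scene 0.55 [252. 195.  35.  34.] [ 0.4571 -0.2067 -0.303 ] 0.137
medium_box side none
medium_box wrist 0.87 [319. 246. 116. 153.] [ 0.4526 -0.2111 -0.1713] 0.115
t 13.0 tcp [ 0.453  -0.2112  0.1561] yaw -0.165 open 0.0596 F [-0.6 -0.1 -2.9] grip 30.0
```

View pics/w4.png

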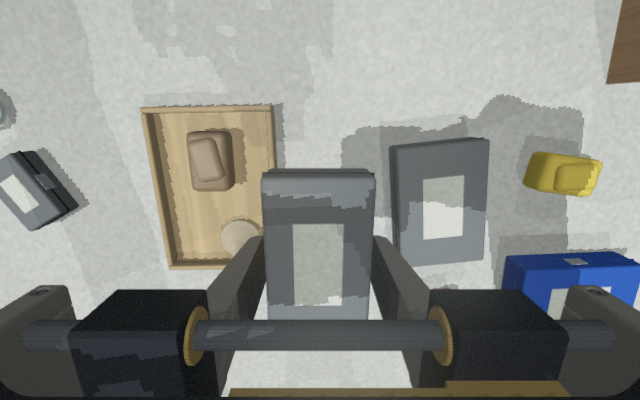

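The wrist picture shows the rock sitting flat in the tray at (210,160) with the shell beside it at (240,237). The medium box is held square, and the large box at (440,200) is unobstructed. Next I'll find the held box's offset along the fingers' x axis from its front edge.

Run:
```python
from h import *
s=bot.read_state(); A=R.from_rotvec(s['eef_rot']); c=cam("wrist")
for zz in(.004,-.026):   # tool z of underside / lid
  for dx in(-.003,0,.003): print(zz,dx,proj(c,[s['tcp_pos']+A.apply([.05+dx,y,zz]) for y in(-.03,.03)]).round(1).tolist())
g=cv2.cvtColor(cams.read_camera("wrist"),cv2.COLOR_RGB2GRAY).astype(int); print(g[160:200,275:300].mean(1).round()); print(g[160:200,340:365].mean(1).round())
print('lo',g[215:216,250:390].tolist())
go(.4203,-.3353,.10,-.056)
```

```text
0.004 -0.003 [[266.6, 171.8], [367.2, 171.8]]
0.004 0 [[266.3, 166.8], [367.4, 166.8]]
0.004 0.003 [[266.1, 161.8], [367.7, 161.8]]
-0.026 -0.003 [[256.6, 183.2], [376.8, 183.2]]
-0.026 0 [[256.3, 177.3], [377.2, 177.3]]
-0.026 0.003 [[255.9, 171.3], [377.6, 171.3]]
[178. 175. 174. 173. 173. 176. 175. 166. 121.  85.  84.  82.  71.  73.
  84.  84.  87.  98. 111. 121. 128. 134. 137. 137. 137. 137. 136. 137.
 136. 136. 136. 136. 136. 136. 136. 137. 128. 117. 109. 104.]
[157. 157. 156. 155. 154. 153. 151. 144. 111.  84.  85.  81.  70.  71.
  83.  83.  85.  95. 109. 119. 123. 126. 128. 129. 129. 129. 128. 128.
 128. 128. 128. 128. 128. 128. 128. 128. 128. 128. 128. 128.]
lo [[166, 167, 166, 167, 168, 168, 167, 167, 169, 174, 176, 162, 115, 87, 88, 90, 90, 89, 91, 89, 91, 89, 92, 90, 91, 92, 92, 89, 90, 90, 92, 92, 92, 90, 89, 90, 91, 93, 89, 90, 91, 90, 91, 92, 91, 93, 92, 91, 93, 91, 92, 94, 92, 94, 91, 91, 89, 90, 92, 90, 91, 90, 89, 88, 90, 92, 88, 94, 91, 91, 89, 91, 88, 90, 90, 91, 90, 90, 93, 92, 90, 89, 91, 89, 89, 92, 90, 88, 89, 92, 89, 90, 88, 90, 92, 90, 91, 88, 92, 91, 88, 91, 93, 90, 89, 89, 90, 92, 91, 91, 90, 92, 91, 93, 91, 91, 91, 91, 90, 89, 89, 89, 87, 83, 122, 146, 152, 154, 157, 156, 155, 154, 156, 159, 147, 144, 138, 135, 136, 133]]
shift [-11.7 127.4  56.2] turn [ 0.     -0.0002 -0.1096] j7 -1.39
```

```bash
python3 -m jog '[[[0,-3,35,0,0,0,-0.03],[0,-6,70,0,0,0,-0.06],[0,-9,105,0,0,0,-0.09],[0,-11,127,10,0,0,-0.11],[0,-11,127,40,0,0,-0.11]]]' && python3 -m jog '[[[0,0,0,10,0,0,0],[0,0,0,20,0,0,0],[0,0,0,28,0,0,0],[0,0,0,28,0,0,0],[0,0,0,28,0,0,0]]]'; python3 -c "
from lb import *; where(); go(.421,-.3353,.0445,-.056)
look('large_box',0,(.42,-.335),('scene','side')); where();where(); go(.421,-.3353,.0445,-.056)"
```

```text
t: 13.72
tcp_pos: [0.4212, -0.3386, 0.1171]
eef_rot: [3.137, -0.094, 0.005]
ft_force: [0.5, 0.9, -3.9]
opening: 0.0602
gripper_force: 30.0
t: 14.35
tcp_pos: [0.4213, -0.3355, 0.0886]
eef_rot: [3.14, -0.088, 0.001]
ft_force: [-0.4, -0.3, -3.3]
opening: 0.0594
gripper_force: 30.0
t 14.35 tcp [ 0.4213 -0.3355  0.0886] yaw -0.056 open 0.0594 F [-0.4 -0.3 -3.3] grip 30.0
shift [-0.3 -0.2 44.1] turn [ 0.0006 -0.0008 -0.    ] j7 -1.03
large_box scene none
large_box side 0.9 [409. 196.  52.  36.] [ 0.4196 -0.3328 -0.0215] 0.076
t 14.55 tcp [ 0.421  -0.3355  0.0885] yaw -0.0563 open 0.0597 F [-0.2  0.4 -2.5] grip 30.0
t 14.55 tcp [ 0.421  -0.3355  0.0885] yaw -0.0563 open 0.0597 F [-0.2  0.4 -2.5] grip 30.0
shift [-0.1 -0.2 44. ] turn [ 0.0004 -0.0006 -0.0003] j7 -1.03
```

```bash
python3 -m jog '[[[0,0,0,15,0,0,0],[0,0,0,28,0,0,0],[0,0,0,37,0,0,0],[0,0,0,42,0,0,0],[0,0,0,42,0,0,0]]]' && python3 -m jog '[[[0,0,0,0.5,0,0,0],[0,0,0,1,0,0,0],[0,0,0,1.5,0,0,0],[0,0,0,1.5,0,0,0],[0,0,0,1.5,0,0,0]]]'
```

```text
t: 15.18
tcp_pos: [0.4208, -0.3353, 0.0457]
eef_rot: [-3.14, 0.088, 0.001]
ft_force: [-0.2, 0.3, -3.8]
opening: 0.0591
gripper_force: 30.0
t: 15.8
tcp_pos: [0.4209, -0.3354, 0.0447]
eef_rot: [3.14, -0.088, 0.0]
ft_force: [0.2, 0.1, -3.4]
opening: 0.0599
gripper_force: 30.0
```

```bash
python3 -m jog '[[[0,0,0,0.5,0,0,0],[0,0,0,1,0,0,0],[0,0,0,1,0,0,0],[0,0,0,1,0,0,0],[0,0,0,1,0,0,0]]]'
```

```text
t: 16.42
tcp_pos: [0.4209, -0.3354, 0.0447]
eef_rot: [3.14, -0.088, 0.0]
ft_force: [-2.6, 2.0, 8.6]
opening: 0.0597
gripper_force: 30.0
```

Upward force is 8.6 N, so the box is in contact. Release and lift.

```bash
python3 -m jog '[[[0.8,0,0,0,0,0,0],[0.8,0,0,0,0,0,0],[0.8,0,0,0,0,0,0],[0.8,0,0,-2,0,0,0],[0.8,0,0,-10,0,0,0]]]' && python3 -m jog '[[[0.8,0,0,-40,0,0,0],[0.8,0,0,-80,0,0,0],[0.8,0,0,-120,0,0,0],[0.8,0,0,-140,0,0,0],[0.8,0,0,-140,0,0,0]]]'
python3 - <<'E'
from lb import *
where(); look("large_box",0,(.42,-.335)); look("medium_box",.038,(.42,-.335))
cv2.imwrite("pics/w5.png",cv2.resize(cams.read_camera("wrist")[80:280,200:440],(720,600),interpolation=2)[:,:,::-1])
E
```

```text
t: 17.05
tcp_pos: [0.4205, -0.3351, 0.0535]
eef_rot: [-3.14, 0.088, 0.001]
ft_force: [-0.0, -0.3, -0.7]
opening: 0.0731
gripper_force: 0.0
t: 17.68
tcp_pos: [0.4218, -0.336, 0.1956]
eef_rot: [3.138, -0.088, 0.006]
ft_force: [-0.8, 0.1, -0.6]
opening: 0.0736
gripper_force: 0.0
t 17.68 tcp [ 0.4218 -0.336   0.1956] yaw -0.0563 open 0.0736 F [-0.8  0.1 -0.6] grip 0.0
large_box scene 0.6 [203. 252.  57.  48.] [ 0.423  -0.3366 -0.0425] 0.193
large_box side 0.9 [409. 197.  49.  36.] [ 0.4187 -0.3329 -0.053 ] 0.174
large_box wrist none
medium_box scene 0.64 [204. 244.  42.  38.] [ 0.4214 -0.3356 -0.0595] 0.029
medium_box side 0.86 [408. 185.  36.  28.] [ 0.4207 -0.3338 -0.0511] 0.038
medium_box wrist 0.88 [319. 192.  61.  95.] [ 0.4204 -0.3354 -0.06  ] 0.033
```

View pics/w5.png

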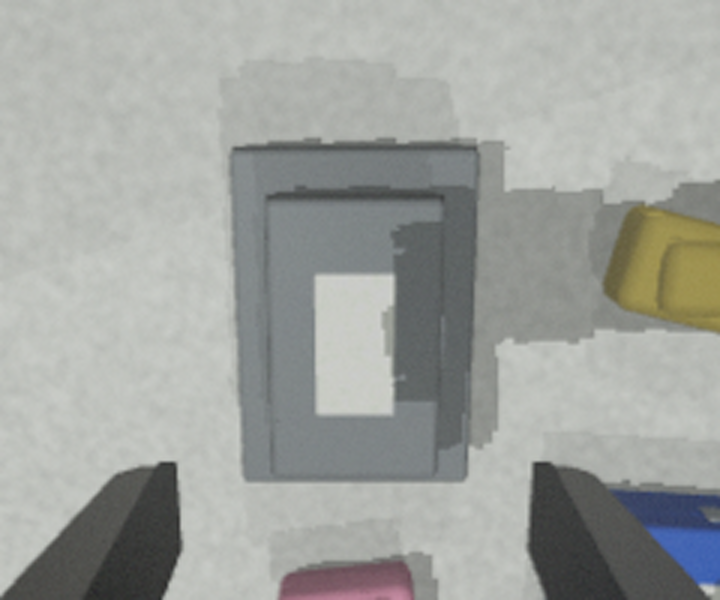

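The crop shows the medium box square and centred on the large one, with equal lateral margins and a fit within 1 mm. Next is the small box.

```bash
python3 -c "
from h import *; go(.505,.0975,.19,.289)"; python3 -m jog '[[[0.8,4,-50,0,0,0,0],[0.8,10,-110,0,0,0,0],[0.8,16,-170,0,0,0,0],[0.8,24,-230,0,0,0,0],[0.8,32,-290,0,0,0,0]]]';  python3 -c "
from h import *; where();go(.505,.0975,.19,.289)"
```

```text
shift [  59.7 -436.8    3.4] turn [-2.000e-04  3.000e-04 -3.452e-01] j7 -1.03
t: 18.95
tcp_pos: [0.4694, -0.0458, 0.1939]
eef_rot: [3.14, -0.089, 0.002]
ft_force: [0.6, 0.1, -0.7]
opening: 0.0736
gripper_force: 0.0
t 18.95 tcp [ 0.4694 -0.0458  0.1939] yaw -0.0566 open 0.0736 F [ 0.6  0.1 -0.7] grip 0.0
shift [  27.4 -145.1    3.9] turn [ 0.0004 -0.001  -0.3456] j7 -1.65
```

```bash
python3 -m jog '[[[0.8,9,-45,2,0,0,-0.1],[0.8,18,-90,4,0,0,-0.2],[0.8,25,-130,4,0,0,-0.3],[0.8,27,-145,4,0,0,-0.345],[0.8,27,-145,4,0,0,-0.345]]]'
python3 - <<'E'
from lb import *
where(); look("small_box",0,(.505,.0975)); 
c=cam("wrist")
for r in nets.regions_of("dish","wrist")[:2]: print('dish',r['confidence'],np.round(r['extent']),ray(c,r['extent'][:2],.007).round(3))
cv2.imwrite("pics/w6.png",cams.read_camera("wrist")[:,:,::-1])
E
```

```text
t: 19.58
tcp_pos: [0.5041, 0.0957, 0.1894]
eef_rot: [3.109, 0.452, -0.001]
ft_force: [-0.6, -1.3, -0.4]
opening: 0.0731
gripper_force: 0.0
t 19.57 tcp [0.5041 0.0957 0.1894] yaw 0.289 open 0.0731 F [-0.6 -1.3 -0.4] grip 0.0
small_box scene none
small_box side 0.84 [281. 248.  28.  27.] [0.5053 0.0968 0.3645] 0.046
small_box wrist 0.78 [314. 185.  44.  71.] [0.5038 0.096  0.3332] 0.044
dish 0.94 [318. 102.  36.  47.] [0.593 0.12  0.007]
```

View pics/w6.png

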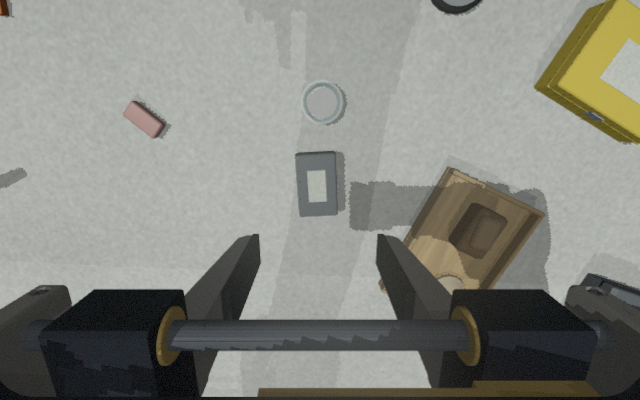

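The small box is at (317,184), leaning about 2° from the tool axis. The dish at (322,102) is off its far short end, clear of the fingers.

```bash
python3 -c "
from h import *; go(.504,.0965,.0045,.33)"; python3 -m jog '[[[0.8,0,-1,45,0,0,-0.041],[0.8,0,-1,90,0,0,-0.041],[0.8,0,-1,135,0,0,-0.041],[0.8,0,-1,170,0,0,-0.041],[0.8,0,-1,185,0,0,-0.041]]]' && python3 -m jog '[[[0.8,0,0,0,0,0,0],[0,0,0,0,0,0,0],[0,0,0,0,0,0,0],[0,0,0,0,0,0,0],[0,0,0,0,0,0,0]]]'; python3 -c "
from h import *; where()"
```

```text
shift [  0.3  -1.8 185.1] turn [ 0.0004 -0.     -0.0429] j7 -1.65
t: 20.6
tcp_pos: [0.5028, 0.0961, 0.0028]
eef_rot: [3.099, 0.515, -0.005]
ft_force: [0.7, -0.2, 0.7]
opening: 0.0734
gripper_force: 0.0
t: 21.22
tcp_pos: [0.5046, 0.0966, 0.0055]
eef_rot: [3.099, 0.516, 0.002]
ft_force: [-0.8, -0.5, 7.1]
opening: 0.0457
gripper_force: 30.0
t 21.23 tcp [0.5046 0.0966 0.0055] yaw 0.3297 open 0.0457 F [-0.8 -0.5  7.1] grip 30.0
```

Opening is 46 mm, as expected. Lift to about 0.185 and travel.

```bash
python3 -m jog '[[[0,0,0,-15,0,0,0],[0,0,0,-55,0,0,0],[0,0,0,-110,0,0,0],[0,0,0,-160,0,0,0],[0,0,0,-180,0,0,0]]]'; python3 -c "
from h import *; where(); go(.455,-.2,.185,-.058)"
```

```text
t: 21.85
tcp_pos: [0.5051, 0.0971, 0.1885]
eef_rot: [3.099, 0.516, 0.008]
ft_force: [-0.1, 0.8, -1.7]
opening: 0.0459
gripper_force: 30.0
t 21.85 tcp [0.5051 0.0971 0.1885] yaw 0.3298 open 0.0459 F [-0.1  0.8 -1.7] grip 30.0
shift [-143.6  264.8    3. ] turn [-0.     -0.0053  0.3878] j7 -1.62
```

```bash
python3 -m jog '[[[0,-27,50,0,0,0,0.08],[0,-54,100,0,0,0,0.16],[0,-81,150,0,0,0,0.24],[0,-108,200,0,0,0,0.31],[0,-135,249,0,0,0,0.388]]]'; python3 -m jog '[[[0,0,10,0,0,0,0],[0,0,15,0,0,0,0],[0,0,15,0,0,0,0],[0,0,15,0,0,0,0],[0,0,15,0,0,0,0]]]'
python3 - <<'E'
from lb import *
where(); look("medium_box",.038,(.4205,-.335))
s=bot.read_state(); A=R.from_rotvec(s['eef_rot']); c=cam("wrist")
for zz in(.0045,-.0235):
  for dx in(-.003,0,.003): print(zz,dx,proj(c,[s['tcp_pos']+A.apply([.037+dx,y,zz]) for y in(-.023,.023)]).round(1).tolist())
im=cams.read_camera("wrist"); g=cv2.cvtColor(im,cv2.COLOR_RGB2GRAY).astype(int); print(g[165:230,285:300].mean(1).round())
E
```

```text
t: 22.48
tcp_pos: [0.4561, -0.1842, 0.1854]
eef_rot: [-3.14, 0.095, -0.001]
ft_force: [0.7, -0.6, -1.5]
opening: 0.0459
gripper_force: 30.0
t: 23.1
tcp_pos: [0.4562, -0.1966, 0.1846]
eef_rot: [-3.14, 0.089, 0.0]
ft_force: [0.1, -0.1, -1.4]
opening: 0.0455
gripper_force: 30.0
t 23.1 tcp [ 0.4562 -0.1966  0.1846] yaw -0.0564 open 0.0455 F [ 0.1 -0.1 -1.4] grip 30.0
medium_box scene 0.87 [202. 244.  37.  38.] [ 0.4227 -0.3357 -0.08  ] 0.041
medium_box side 0.95 [410. 186.  37.  31.] [ 0.4214 -0.3351 -0.0557] 0.038
medium_box wrist none
0.0045 -0.003 [[279.4, 192.6], [354.8, 192.6]]
0.0045 0 [[279.3, 187.8], [355.0, 187.8]]
0.0045 0.003 [[279.1, 183.0], [355.2, 183.0]]
-0.0235 -0.003 [[272.8, 206.4], [361.3, 206.4]]
-0.0235 0 [[272.5, 200.9], [361.5, 200.9]]
-0.0235 0.003 [[272.3, 195.3], [361.8, 195.3]]
[147. 147. 146. 146. 143. 145. 148. 147. 147. 147. 147. 146. 147. 147.
 147. 146. 144. 145. 146. 147. 146. 146. 148. 147. 139.  94.  82.  81.
  81.  79.  67.  67.  77.  80.  82.  84.  95. 108. 111.  94.  91.  91.
  90.  91.  91.  91.  92.  90.  91.  91.  90.  89.  90.  89.  94. 100.
 100.  99. 100. 100. 100. 100.  99. 100.  99.]
```

```bash
python3 -c "
from h import *; go(.4213,-.3354,.185,-.057)"; python3 -m jog '[[[0,-7,35,0,0,0,0],[0,-14,75,0,0,0,0],[0,-21,110,0,0,0,0],[0,-27,136,0,0,0,0],[0,-27,136,0,0,0,0]]]'; python3 -m jog '[[[0,0,0,30,0,0,0],[0,0,0,60,0,0,0],[0,0,0,85,0,0,0],[0,0,0,95,0,0,0],[0,0,0,95,0,0,0]]]'; python3 -c "
from h import *; where(); go(.4213,-.3354,.0735,-.057)"
```

```text
shift [-26.6 139.6  -0.4] turn [ 0.      0.     -0.0012] j7 -1.33
t: 24.08
tcp_pos: [0.42, -0.3339, 0.1844]
eef_rot: [3.139, -0.098, -0.001]
ft_force: [0.7, -0.2, -1.7]
opening: 0.0455
gripper_force: 30.0
t: 24.7
tcp_pos: [0.4213, -0.331, 0.0894]
eef_rot: [-3.139, 0.09, 0.001]
ft_force: [0.7, 0.2, -1.5]
opening: 0.046
gripper_force: 30.0
t 24.7 tcp [ 0.4213 -0.331   0.0894] yaw -0.0572 open 0.046 F [ 0.7  0.2 -1.5] grip 30.0
shift [ 0.3  4.4 15.9] turn [-0.0008  0.0007 -0.0002] j7 -1.06
```

```bash
python3 -m jog '[[[0,0,4.4,0,0,0,0],[0,0,4.4,5,0,0,0],[0,0,4.4,10,0,0,0],[0,0,4.4,13,0,0,0],[0,0,4.4,13,0,0,0]]]'; python3 -c "
from lb import *; where(); go(.4213,-.3354,.0735,-.057);cams.read_camera('side');where(); go(.4213,-.3354,.0735,-.057)"
```

```text
t: 25.32
tcp_pos: [0.4206, -0.336, 0.0763]
eef_rot: [-3.14, 0.091, 0.001]
ft_force: [1.0, 0.1, -2.2]
opening: 0.0457
gripper_force: 30.0
t 25.32 tcp [ 0.4206 -0.336   0.0763] yaw -0.0582 open 0.0457 F [ 1.   0.1 -2.2] grip 30.0
shift [ 0.6 -0.7  2.8] turn [-0.0003  0.0006 -0.0012] j7 -1.05
t 25.38 tcp [ 0.4208 -0.3362  0.0764] yaw -0.0582 open 0.0462 F [ 0.2 -0.2 -1.5] grip 30.0
shift [ 0.5 -0.8  2.9] turn [-0.0001  0.0003 -0.0012] j7 -1.05
```

```bash
python3 -m jog '[[[0,0.5,-0.7,0,0,0,0],[0,0.5,-0.7,1,0,0,0],[0,0.5,-0.7,2,0,0,0],[0,0.5,-0.7,2,0,0,0],[0,0.5,-0.7,2,0,0,0]]]'; python3 -m jog '[[[0,0,0,0.5,0,0,0],[0,0,0,1,0,0,0],[0,0,0,1,0,0,0],[0,0,0,1,0,0,0],[0,0,0,1,0,0,0]]]'
```

```text
t: 26.0
tcp_pos: [0.4214, -0.3356, 0.0746]
eef_rot: [3.14, -0.092, -0.0]
ft_force: [0.6, 0.2, -1.3]
opening: 0.0458
gripper_force: 30.0
t: 26.62
tcp_pos: [0.4214, -0.3356, 0.0736]
eef_rot: [3.14, -0.092, -0.0]
ft_force: [-0.1, -0.2, -1.6]
opening: 0.0459
gripper_force: 30.0
```

```bash
python3 -m jog '[[[0,0,0,0.5,0,0,0],[0,0,0,1,0,0,0],[0,0,0,1,0,0,0],[0,0,0,1,0,0,0],[0,0,0,1,0,0,0]]]'
```

```text
t: 27.25
tcp_pos: [0.4214, -0.3356, 0.0735]
eef_rot: [3.14, -0.091, 0.0]
ft_force: [-2.8, 2.2, 7.1]
opening: 0.0457
gripper_force: 30.0
```

Contact (7 N up). Release, lift and check.

```bash
python3 -m jog '[[[0.7,0,0,0,0,0,0],[0.7,0,0,0,0,0,0],[0.7,0,0,0,0,0,0],[0.7,0,0,-2,0,0,0],[0.7,0,0,-10,0,0,0]]]' && python3 -m jog '[[[0.7,0,0,-40,0,0,0],[0.7,0,0,-80,0,0,0],[0.7,0,0,-120,0,0,0],[0.7,0,0,-140,0,0,0],[0.7,0,0,-140,0,0,0]]]'
python3 - <<'E'
from lb import *
where(); look("medium_box",.038,(.42,-.335)); look("small_box",.068,(.42,-.335))
w=cams.read_camera("wrist");s=cams.read_camera("side")
cv2.imwrite("pics/w7.png",np.vstack([cv2.resize(w[80:280,160:480],(480,300),interpolation=2),cv2.resize(s[130:280,230:470],(480,300),interpolation=2)])[:,:,::-1])
E
```

```text
t: 27.88
tcp_pos: [0.4211, -0.3354, 0.0825]
eef_rot: [-3.14, 0.091, 0.001]
ft_force: [0.4, -0.1, 1.3]
opening: 0.0646
gripper_force: 0.0
t: 28.5
tcp_pos: [0.4222, -0.3362, 0.2247]
eef_rot: [3.138, -0.092, 0.006]
ft_force: [-0.3, -0.3, -0.8]
opening: 0.0644
gripper_force: 0.0
t 28.5 tcp [ 0.4222 -0.3362  0.2247] yaw -0.0584 open 0.0644 F [-0.3 -0.3 -0.8] grip 0.0
medium_box scene 0.96 [203. 248.  40.  30.] [ 0.4226 -0.3356 -0.0562] 0.285
medium_box side 0.69 [410. 188.  36.  24.] [ 0.4212 -0.3331 -0.0624] 0.203
medium_box wrist 0.69 [318. 186.  57.  87.] [ 0.4213 -0.336  -0.0579] 0.031
small_box scene 0.84 [199. 234.  31.  32.] [ 0.423  -0.3354 -0.0775] 0.071
small_box side 0.63 [412. 178.  30.  21.] [ 0.422  -0.3373 -0.0458] 0.073
small_box wrist 0.96 [318. 193.  44.  74.] [ 0.4205 -0.3359 -0.0508] 0.025
```

View pics/w7.png

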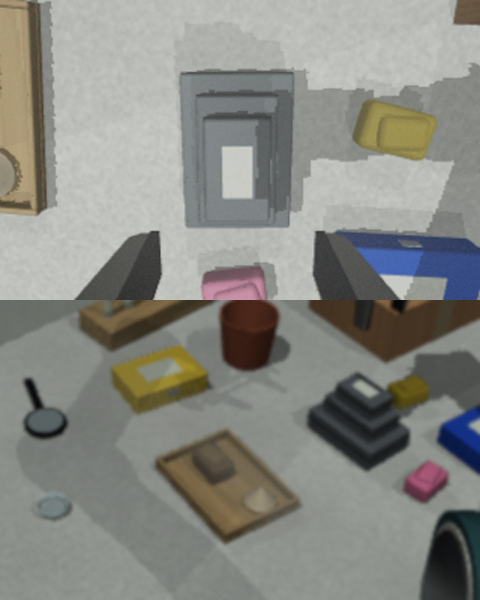

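The column is neat, with all three boxes centred within about 1 mm and parallel. The rock is in the tray, the shell and other things are in place, and the gripper is clear. Handing in.

```bash
python3 -c "
from rig import bot; print(bot.job_done())"
```

```text
the job is handed in; nothing more can be done
None
```

The job is handed in: the rock is in the specimen tray, and the medium and small boxes are stacked centred and parallel on the largest to within about 1 mm by my camera measurements; nothing else was touched.

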